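# Stand a wax tablet in the snuggest slot of a stepped holder

### The job

Stand the green wax tablet upright in the snuggest slot of the aluminium-and-blue stepped holder that will take it: set its lower edge on the narrowest slot first, press only lightly, and step along towards the wider slots until the first one lets it slide fully down. Let go of it there, standing straight, and leave everything else on the bench as it is; the wax is soft, so never force it against the holder.

Things in the scene. Friction and masses are not known exactly. Their poses are not given: they have to be found in the camera images.
- tablet: Green carving-wax tablet, a rigid upright plate 44 (own x) by 10 (own y, thickness) by 76 mm tall, about 34 g. Starts upright in a 16 mm deep groove of the wooden rest, so its lower edge is 14 mm over the bench. Origin: centre of its underside. z is up, along the 76 mm.
- rest: Fixed wooden rest block, 60 (x) by 120 (y) by 30 mm high, with two grooves along its x, each 13 mm wide and 16 mm deep: the tablet stands in the groove at y = -28 mm, a short purple offcut in the one at y = +28 mm. Origin: centre of its underside.
- gauge: Fixed stepped holder 56 (x) by 144 (y) by 40 mm high. Four slots, open at the top and at both x ends, 34 mm apart along y; each lies between a bare aluminium tooth (-y wall) and a blue jaw (+y wall). Slot 0, at the -y end, is narrowest; each next is 3 mm wider. Behind each jaw is a dead groove under 7 mm wide. Origin: centre 58.4 mm from slot0's point towards the wider slots, at bench level.
- slot0 (a point): Mouth of slot 0 (narrowest; never takes the tablet), level with the holder's top 40 mm over the bench, mid-length, 5.6 mm to the +y side of its aluminium tooth. Axes as the holder's. All jaws are shifted together before each run, so the slot that fits is 1, 2 or 3, not known beforehand; it is 11.2 mm wide, the one before it 8.2 mm.
- slot1 (a point): Mouth of slot 1, as slot0, 34 mm further along y. If this is the slot that fits, the centre plane of the seated tablet lies at this point. In every slot the tablet comes down onto a ledge 14 mm over the bench, 26 mm below the holder's top.
- slot2 (a point): Mouth of slot 2, as slot1, 68 mm from slot0. The ledges run along the aluminium teeth and are only 3.5 mm wide: let go in a slot that is too wide, the tablet leans over (mostly 0.1 rad or more); in the right one it stands within about 0.05 rad of upright.
- slot3 (a point): Mouth of slot 3 (widest), as slot1, 102 mm from slot0. Dark foot strips 7 mm high widen the holder to 64 mm in x at bench level.
- offcut: Bystander: purple wax offcut, 36 x 10 x 32 mm tall, standing in the rest's other groove. Origin: centre of its underside.
- bench_block: Bystander: dark steel block, 65 x 65 x 22 mm. Origin: centre of its underside.
- pliers: Bystander: blue-handled pliers lying flat, about 130 mm long, 18 mm high. Origin: near the pivot, at bench level.
- graver: Bystander: yellow-handled hand tool lying flat.
- flux_jar: Bystander: small jar with blue cap, 42 mm across, 70 mm high. Origin: centre of its underside.
- tape: Bystander: blue roll of tape lying flat, 80 mm across, 20 mm high. Origin: centre of its underside.
- bench_pin: Bystander: stepped piece of light wood, 70 x 30 x 22 mm. Origin: centre of its underside.
There are look-alikes about, which are no part of the job. Several things have the shape of the tablet; the one meant has the colours described above.

How it is judged:
On the way:
1. the tablet's lower edge is set on the mouth of the narrowest slot (slot 0): within 5 mm of it across and 15 mm along the slot, within 2.5 mm of the holder's top (y of tablet in the frame of slot0 between -0.005 and 0.005 m and x of tablet in the frame of slot0 between -0.015 and 0.015 m and z of tablet in the frame of slot0 between -0.0035 and 0.0025 m), for 0.1 s.
At the end, for the whole second after the job is handed in: The tablet stands by itself, at rest, in the slot that fits: underside at most 2.5 mm above ledge level, upright within 0.07 rad (so only in the snuggest slot that takes it), in line with the slot within 0.1 rad, centred within 15 mm along and 1.5 mm across it (((y of tablet in the frame of slot1 between -0.0015 and 0.0015 m and x of tablet in the frame of slot1 between -0.015 and 0.015 m) or (y of tablet in the frame of slot2 between -0.0015 and 0.0015 m and x of tablet in the frame of slot2 between -0.015 and 0.015 m) or (y of tablet in the frame of slot3 between -0.0015 and 0.0015 m and x of tablet in the frame of slot3 between -0.015 and 0.015 m)) and z of tablet in the frame of gauge below 0.0165 m and angle between tablet's own z axis and vertical below 0.07 rad and angle between the x axis of tablet and the x axis of gauge, either way round below 0.1 rad and linear speed of tablet below 0.02 m/s); the robot touches nothing.
It fails at once if the tablet is pressed against the holder's aluminium with more than 25 N (contact force between tablet and gauge above 25 N).
It fails at once if a bystander is moved by more than 20 mm (distance of any of offcut, bench_block, pliers, graver, flux_jar, tape, bench_pin from where it was at the start of the episode above 0.02 m).
It also fails if it takes over 69 s, if anything falls off the work surface, if the arm or the gripper's body presses on something with over 40 N, if the wrist force passes 120 N, or if a joint passes its speed limit or range.

### The arm

A 6-joint arm with a two-finger parallel gripper is mounted at the origin on the work surface. World frame = base frame: x ahead of the robot, y to its left, z up, the work surface at z = 0. Lengths are in m, angles in rad, forces in N, time in s.
With the tool pointing down it reaches from about 0.225 to 0.875 m from the base axis. Payload 3.4 kg.
Tool frame: the origin (TCP) lies midway between the tips of the shut fingers; the grasp point (between the pads) lies 19 mm behind it (pinch_z is the distance from the TCP to the grasp point, in m); z points along the fingers, y is the line along which they close (so a half turn about z gives the same grasp; the last joint's range is limited). The gripper opens to 85 mm and grips with 20 to 120 N. Pads are 22 mm wide; open, the fingers measure 114 mm over their backs; the gripper's body (76 mm by 85 mm) begins 54 mm behind the grasp point. The pads swing forward as they close: fully open they stand 13 mm farther back than shut.
Start: joints at [-1.399, 0.276, 1.505, -0, 1.361, -0.121], TCP at [0.166, -0.551, 0.231] pointing down, gripper open.
Joint ranges: [-2.89, 2.89], [-0.75, 2.08], [0.22, 2.7], [-1.18, 4.32], [0.11, 2.71], [-2.7, 2.7]. Speed limits (rad/s): [2.57, 2.57, 3.14, 3.14, 3.14, 3.14].

### API

Orientations are given as a unit quaternion [w, x, y, z].
In Python, from rig import get_state, get_image, sign_off, pinch_z gives the robot as it stands.
- The arm moves only by the tool send_rows, never from a script. Its argument "steps" is one flat list of numbers, 5 for each row, row after row: the gripper's target within -1 to 1 (fully open at 1, half-way at 0, shut at -1), then the shift along the tool's x, y, z in cm, then the turn about the tool's z in degrees. In form: [gripper, x, y, z, roll, gripper, x, y, z, roll, ...]. A call has 1 to 12 rows; each row shifts and turns the commanded pose from where the row before left it, along the tool's axes as they then stand; what a row does not reach is not made up. A row lasts 1/10 s, in which the tool goes at most 50 mm and 8.59 degrees, less where a joint would pass 70% of its speed; a pose out of reach is approached as far as the arm can. A call is refused whole if a number of a shift passes 5 or a number of a turn 8.59, either way. A call with a gripper value outside its range is refused whole. The fingers move at their own pace and stop on an object; "newtons" is the grip in N (left out, the last holds). Time passes only in rows, so rows that do not move let the fingers close. It gives the time, the measured TCP pose, the force, the opening and the grip force at its end, in the units of the state.
- get_state(): the state, without advancing time (a new reading comes with each control period).
- get_image(name): name is "scene" or "top" or "wrist"; returns a dict with "color" (384x512x3 uint8, red, green, blue), "mtx" (3x3 intrinsics, pixels), "k1" (the pictures are not rectified: a ray, as slopes to the right and down, at radius r is drawn at 1 + k1 r^2 times it, then the intrinsics apply), "T" (4x4, takes a point from camera to world coordinates); the wrist camera has in their place "mount" (4x4, takes a point from camera to tool coordinates, whose origin is the TCP and whose axes are the flange's). Camera axes: x right, y down, z forward; pixel columns grow to the right and rows downward; lengths in m; the calibration is good to about 2 mm. A picture is of the moment at which its call begins: read the wrist's pose just before it. There is no depth.
- sign_off(): hands the job in; it is judged then, once.
The state is a dict: "clock": time; "qpos": joint angles; "qd": joint speeds; "effort": joint torques, N m; "position": TCP position; "ee_rot": TCP orientation; "contact_force": force on the tool from outside, world axes, zero at the start; "moment": the same for the moment, N m; "width": finger opening in m; "gripper_force": force on a finger pad.
Only numpy, scipy, OpenCV 4.12 (cv2) and the standard library are available. Lean on these libraries where they do the work, as an engineer would, in place of code of your own. Each camera call takes 0.05 s, during which the arm holds its last target. There are 200 camera calls.

## Working session

There is one attempt and no reset: what is moved stays moved. The work goes in short steps, Python scripts to look and compute and a tool call to move; the robot and the scene stay as the last step left them, time stands still between calls to the robot, and variables do not carry over. Pictures are saved under pics/ and viewed, at most 10 in all, crops included, and the job is handed in when it is done.

Besides the shell and the picture viewer there is one more tool, called after "Request:" as name(argument=value, ...) on one line, values as JSON. send_rows: Moves the arm, as the interface text tells. Its arguments: {"type":"object","properties":{"steps":{"type":"array"},"newtons":{"type":"number"}},"required":["steps"]}

```bash
mkdir -p pics
python3 - <<'E'
from rig import *
import cv2,numpy as np
s=get_state();print({k:np.round(v,3) for k,v in s.items()},pinch_z)
a=get_image("scene");b=get_image("top")
for n,i in(("scene",a),("top",b)):
    print(n,i["mtx"],i["k1"],np.round(i["T"],4).tolist());cv2.imwrite(f"pics/{n}.png",i["color"][:,:,::-1])
print(get_image("wrist")["mount"])
E
```

```text
{'clock': np.float64(0.0), 'qpos': array([-1.399,  0.277,  1.506, -0.   ,  1.361, -0.121]), 'qd': array([-0.   ,  0.001,  0.002, -0.001,  0.002, -0.   ]), 'effort': array([ 2.0000e-03, -4.1677e+01, -2.4581e+01,  0.0000e+00,  1.1000e-02,
       -0.0000e+00]), 'position': array([ 0.166, -0.55 ,  0.23 ]), 'ee_rot': array([-0.001,  0.989,  0.146, -0.   ]), 'contact_force': array([ 0.66 , -0.248,  0.485]), 'moment': array([ 0.036, -0.001, -0.002]), 'gripper_force': np.float64(0.0), 'width': np.float64(0.085)} 0.0187
scene [[378.37103951   0.         255.69536234]
 [  0.         378.37103951 189.48121583]
 [  0.           0.           1.        ]] 0.041684486593887904 [[0.8638, 0.4275, -0.2665, 0.8683], [0.5037, -0.7419, 0.4426, -0.4429], [-0.0085, -0.5165, -0.8562, 0.9276], [0.0, 0.0, 0.0, 1.0]]
top [[416.36843098   0.         259.69671356]
 [  0.         416.36843098 196.22774518]
 [  0.           0.           1.        ]] -0.12952411236641656 [[0.0026, -0.9989, 0.0476, 0.5096], [-0.9999, -0.0032, -0.0139, 0.0261], [0.014, -0.0476, -0.9988, 1.369], [0.0, 0.0, 0.0, 1.0]]
[[ 3.07825675e-04 -9.47471763e-01 -3.19839279e-01  8.19076661e-02]
 [ 9.99999948e-01  3.23718983e-04  3.47381723e-06  3.86886947e-04]
 [ 1.00246702e-04 -3.19839263e-01  9.47471813e-01 -1.41809687e-01]
 [ 0.00000000e+00  0.00000000e+00  0.00000000e+00  1.00000000e+00]]
```

```bash
ls
```

```text
pics
```

View pics/scene.png

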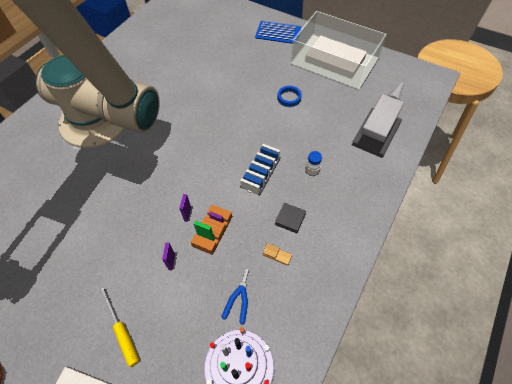

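View pics/top.png

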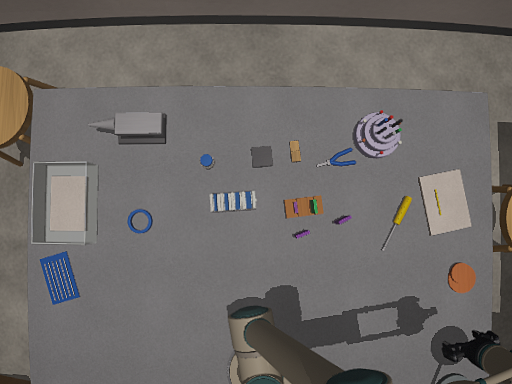

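Candidates: a green plate in the wooden rest (scene 204,230; top 315,206), two purple plates free on the bench (scene 186,208 and 168,256), and the purple offcut in the rest (scene 216,217). The target is the green plate in the rest; I'll check it with a close crop.

```bash
cat > h.py <<'E'
from rig import *
import cv2,numpy as np
from scipy.spatial.transform import Rotation as R
def camT(im,s=None):
    if "T" in im: return im["T"]
    q=s["ee_rot"];M=np.eye(4);M[:3,:3]=R.from_quat([q[1],q[2],q[3],q[0]]).as_matrix();M[:3,3]=s["position"]
    return M@im["mount"]
def ray(im,px,T):
    K=im["mtx"];d=(np.array(px,float)-K[:2,2])/K[0,0]
    u=d.copy()
    for _ in range(20):u=d/(1+im["k1"]*(u@u))
    return T[:3,:3]@np.array([*u,1]),T[:3,3]
def w(im,px,z,T):
    d,o=ray(im,px,T);return o+d*(z-o[2])/d[2]
def proj(im,p,T):
    c=T[:3,:3].T@(np.array(p)-T[:3,3]);u=c[:2]/c[2];return im["mtx"][:2,:2]@(u*(1+im["k1"]*(u@u)))+im["mtx"][:2,2]
E
python3 - <<'E'
from h import *
a=get_image("scene");b=get_image("top")
for n,p,z in(("tab",(315,206),.09),("off",(296,208),.046),("g_l",(211,202),.04),("g_r",(256,200),.04),("jar",(207,161),.07),("pl1",(302,234),.03),("pl2",(343,219),.03)):
    print(n,np.round(w(b,p,z,b["T"]),3))
A=cv2.resize(a["color"][135:265,150:310],None,fx=3.5,fy=3.5,interpolation=2)
B=cv2.resize(b["color"][180:245,200:360],None,fx=3.5,fy=3.5,interpolation=2)
cv2.imwrite("pics/crop.png",np.vstack([A,B[:140]])[:,:,::-1])
E
```

```text
tab [ 0.541 -0.162  0.09 ]
off [ 0.535 -0.108  0.046]
g_l [0.554 0.163 0.04 ]
g_r [0.561 0.019 0.04 ]
jar [0.682 0.174 0.07 ]
pl1 [ 0.452 -0.129  0.03 ]
pl2 [ 0.5   -0.262  0.03 ]
```

View pics/crop.png

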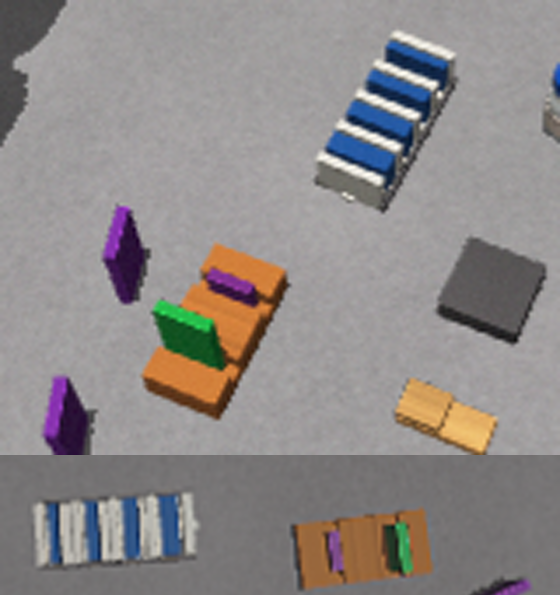

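The crop shows the green tablet in the rest's nearer groove (crop 190,333). The purple plates are decoys. The holder lies to the world +y side of the rest.

Request:
send_rows(steps=[1, 0, 0, 0, 5.1, 1, 0, 0, 0, 5.1, 1, 4, -3.3, 0, 0, 1, 4, -3.3, 0, 0, 1, 4, -3.3, 0, 0, 1, 4, -3.3, 0, 0, 1, 4, -3.3, 0, 0, 1, 4, -3.3, 0, 0, 1, 4, -3.3, 0, 0, 1, 4, -3.3, 0, 0, 1, 4, -3.3, 0, 0, 1, 4, -3.3, 0, 0], newtons=25)

```text
clock: 1.45
position: [0.5138, -0.1885, 0.2314]
ee_rot: [0.0, 0.998, 0.057, 0.0]
contact_force: [0.2, -0.5, 0.7]
width: 0.0856
gripper_force: 0.0
```

Request:
send_rows(steps=[1, 1.6, -1.4, 0, 0, 1, 0, 0, 0, 0, 1, 0, 0, 0, 0])

```text
clock: 1.75
position: [0.5267, -0.1744, 0.231]
ee_rot: [0.0, 0.998, 0.058, -0.001]
contact_force: [-0.6, -0.5, 0.3]
width: 0.0849
gripper_force: 0.0
```

```bash
cat > wr.py <<'E'
import sys,pickle
from h import *
n=sys.argv[1]
s=get_state();im=get_image("wrist");T=camT(im,s)
print(np.round(s["position"],4),np.round(s["ee_rot"],4),np.round(s["contact_force"],2),s["width"],s["gripper_force"],s["clock"])
pickle.dump((s,im,T),open(n+".pkl","wb"))
cv2.imwrite(f"pics/{n}.png",cv2.resize(im["color"],None,fx=1.5,fy=1.5,interpolation=2)[:,:,::-1])
E
python3 wr.py w1
```

```text
[ 0.5267 -0.1744  0.231 ] [ 2.000e-04  9.983e-01  5.800e-02 -6.000e-04] [-0.65 -0.51  0.31] 0.08490206327054407 0.0 1.75
```

View pics/w1.png

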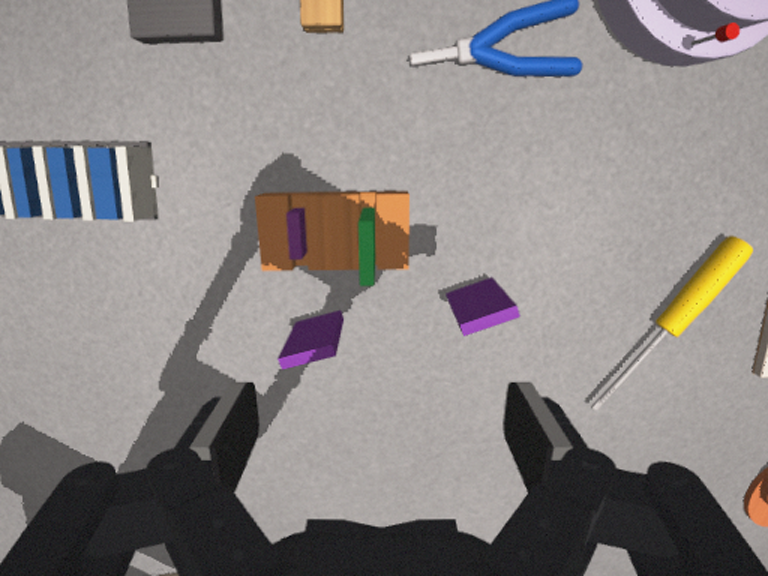

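The wrist view shows the green tablet's top face at about (366,242), in line with the fingers, the offcut at (297,233) and the decoys off to the sides at (312,340) and (482,305). The right end of the holder is at (140,180). Next I measure the tablet.

```bash
cat > tab.py <<'E'
import pickle,sys
from h import *
s,im,T=pickle.load(open(sys.argv[1]+".pkl","rb"))
r,g,b=[im["color"][:,:,i].astype(int) for i in range(3)]
m=(g>1.6*r)&(g>1.4*b)&(g>40)
n,l,st,c=cv2.connectedComponentsWithStats(m.astype(np.uint8));k=1+st[1:,4].argmax();m=l==k
ys,xs=np.nonzero(m);print(st[k])
for y in range(ys.min(),ys.max()+1,4):
    q=xs[ys==y];print(y,q.min(),q.max(),[tuple(im["color"][y,x]) for x in (q.min()+2,q.max()-2)],np.round(w(im,(q.mean(),y),.09,T),4)[:2])
E
python3 tab.py w1
```

```text
[239 139  11  52 512]
139 242 248 [(np.uint8(37), np.uint8(88), np.uint8(48)), (np.uint8(38), np.uint8(90), np.uint8(52))] [ 0.5723 -0.1612]
143 241 249 [(np.uint8(40), np.uint8(93), np.uint8(51)), (np.uint8(34), np.uint8(87), np.uint8(46))] [ 0.5685 -0.1616]
147 240 249 [(np.uint8(38), np.uint8(100), np.uint8(52)), (np.uint8(37), np.uint8(101), np.uint8(52))] [ 0.5646 -0.1615]
151 239 249 [(np.uint8(39), np.uint8(113), np.uint8(55)), (np.uint8(43), np.uint8(115), np.uint8(63))] [ 0.5607 -0.1615]
155 239 249 [(np.uint8(46), np.uint8(117), np.uint8(62)), (np.uint8(46), np.uint8(117), np.uint8(63))] [ 0.5568 -0.1619]
159 239 249 [(np.uint8(39), np.uint8(112), np.uint8(58)), (np.uint8(39), np.uint8(113), np.uint8(57))] [ 0.5529 -0.1623]
163 240 249 [(np.uint8(46), np.uint8(115), np.uint8(62)), (np.uint8(38), np.uint8(110), np.uint8(58))] [ 0.549  -0.1632]
167 240 249 [(np.uint8(44), np.uint8(114), np.uint8(60)), (np.uint8(40), np.uint8(113), np.uint8(57))] [ 0.545  -0.1636]
171 240 249 [(np.uint8(45), np.uint8(115), np.uint8(61)), (np.uint8(42), np.uint8(115), np.uint8(61))] [ 0.541  -0.1641]
175 240 249 [(np.uint8(41), np.uint8(113), np.uint8(59)), (np.uint8(44), np.uint8(114), np.uint8(58))] [ 0.5369 -0.1645]
179 240 249 [(np.uint8(41), np.uint8(111), np.uint8(56)), (np.uint8(44), np.uint8(114), np.uint8(60))] [ 0.5328 -0.1649]
183 240 249 [(np.uint8(43), np.uint8(113), np.uint8(59)), (np.uint8(45), np.uint8(113), np.uint8(59))] [ 0.5287 -0.1654]
187 240 248 [(np.uint8(47), np.uint8(113), np.uint8(60)), (np.uint8(40), np.uint8(113), np.uint8(56))] [ 0.5244 -0.1653]
```

Request:
send_rows(steps=[1, 1.6, -0.9, 0, 0, 1, 0, 0, 4, 0, 1, 0, 0, 4, 0, 1, 0, 0, 4, 0, 1, 0, 0, 3, 0, 1, 0, 0, 2.3, 0, 1, 0, 0, 0, 0, 1, 0, 0, 0, 0], newtons=40)

```text
clock: 2.6
position: [0.5422, -0.1644, 0.0586]
ee_rot: [0.0, 0.998, 0.057, 0.0]
contact_force: [0.5, 0.3, 0.5]
width: 0.0852
gripper_force: 0.0
```

Request:
send_rows(steps=[-1, 0, 0, 0, 0, -1, 0, 0, 0, 0, -1, 0, 0, 0, 0, -1, 0, 0, 0, 0, -1, 0, 0, 0, 0, -1, 0, 0, 0, 0, -1, 0, 0, 0, 0, -1, 0, 0, 0, 0])

```text
clock: 3.4
position: [0.542, -0.1638, 0.0587]
ee_rot: [0.0, 0.998, 0.057, 0.0]
contact_force: [-0.7, 1.5, 4.5]
width: 0.0095
gripper_force: 44.3
```

Request:
send_rows(steps=[-1, 0, 0, -1, 0, -1, 0, 0, -3, 0, -1, 0, 0, -4, 0, -1, 0, 0, -4, 0, -1, 0, 0, -4, 3.8, -1, 0, -4.5, 0, 0, -1, 0, -4.5, 0, 0, -1, 0, -4.5, 0, 0, -1, 0, -4.5, 0, 0, -1, 0, -4.4, 0, 0, -1, 0, 0, 0, 0, -1, 0, 0, 0, 0])

```text
clock: 4.6
position: [0.5308, 0.0607, 0.2186]
ee_rot: [0.0, 1.0, 0.026, 0.0]
contact_force: [0.5, -1.0, -0.5]
width: 0.0092
gripper_force: 43.7
```

```bash
python3 wr.py w2
```

```text
[0.5308 0.0607 0.2186] [4.000e-04 9.997e-01 2.560e-02 1.000e-04] [ 0.47 -1.03 -0.51] 0.009152673659886711 43.70591640472412 4.6
```

View pics/w2.png

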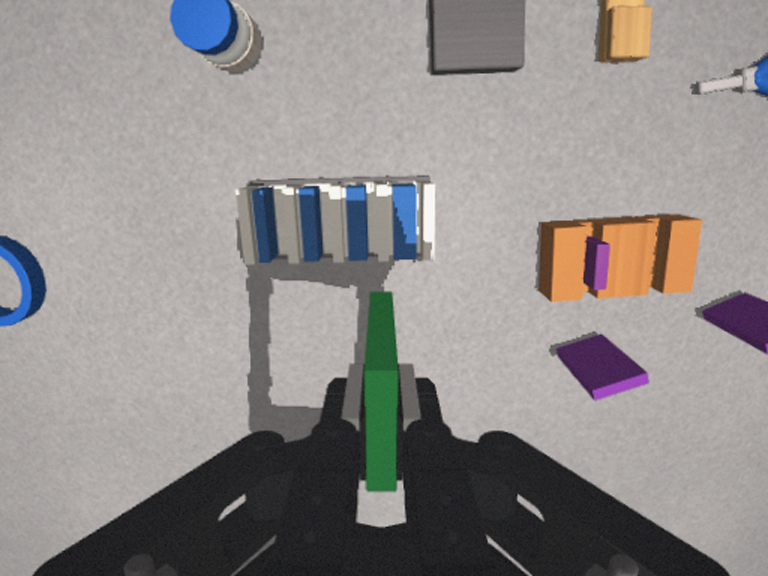

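The holder is at (238-434, 178-264), partly in shadow, and I need an enlarged crop to tell its slots apart. The tablet hangs straight in the grip, with its lower edge near (380,293).

Run:
```python
import pickle
from h import *
s,im,T=pickle.load(open("w2.pkl","rb"))
c=im["color"][112:182,152:296].astype(float)
c=np.clip((c/255)**.6*255,0,255).astype(np.uint8)
cv2.imwrite("pics/g2.png",cv2.resize(c,None,fx=5.5,fy=5.5,interpolation=cv2.INTER_CUBIC)[:,:,::-1])
```

```text
(no output)
```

View pics/g2.png

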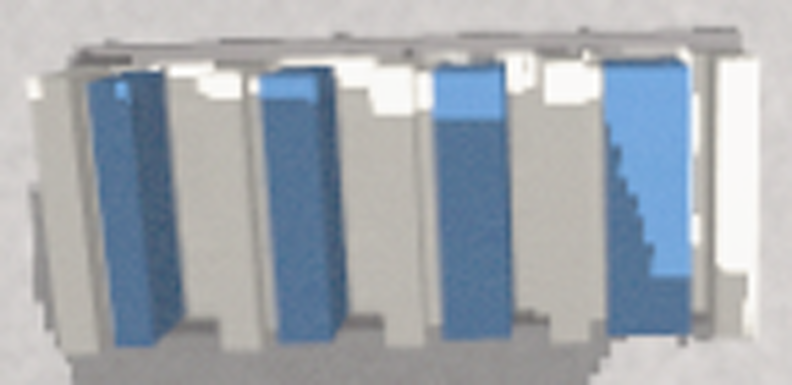

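Each gap to the right of a blue jaw is a slot: from right to left about 5, 7.5 and 11 mm at crop x 700, 530 and 365. So slot 0 is at the world -y end, and slot 2 should be the one that fits. Next I measure the holder's pose from its top corners.

Run:
```python
import pickle
from h import *
s,im,T=pickle.load(open("w2.pkl","rb"))
f=lambda p,z=.04:w(im,((p[0]+.5)/5.5-.5+152,(p[1]+.5)/5.5-.5+112),z,T)[:2]
C=[f(p) for p in((758,58),(755,338),(30,75),(66,352))]
print(np.round(C,4))
print("len",np.linalg.norm(C[2]-C[0]),np.linalg.norm(C[3]-C[1]),"wid",np.linalg.norm(C[1]-C[0]),np.linalg.norm(C[3]-C[2]))
c=np.mean(C,0);v=(C[2]+C[3]-C[0]-C[1]);v/=np.linalg.norm(v)
u=(C[0]+C[2]-C[1]-C[3]);
print("c",c,"yaw y",np.degrees(np.arctan2(-v[0],v[1])),"yaw x",np.degrees(np.arctan2(u[1],u[0])))
for k in range(4):print("slot",k,np.round(c+v*(-.0584+.034*k),4))
# feature positions along v of crop row 300 edges, from -y end
for x in(758,715,692,606,548,511,442,385,335,280,220,155,118,100):
    print(x,round(((f((x,320))-c)@v+.072)*1e3,1),end="; ")
# tablet bottom: display (370..391,293) at z=tcp-.044
for x in(370,391):print(np.round(w(im,(x/1.5,293/1.5),s["position"][2]-.044,T),4))
for x in(365,398):print(np.round(w(im,(x/1.5,370/1.5),s["position"][2]-.044+.076,T),4))
```

```text
[[0.5932 0.025 ]
 [0.5373 0.0207]
 [0.5832 0.1675]
 [0.5272 0.1626]]
len 0.14289900235462602 0.14227968319156467 wid 0.056086328120880796 0.05618593340919478
c [0.56021417 0.09392852] yaw y 4.0418497206246355 yaw x 4.702292883067735
slot 0 [0.5643 0.0357]
slot 1 [0.5619 0.0696]
slot 2 [0.5595 0.1035]
slot 3 [0.5571 0.1374]
758 -0.0; 715 8.8; 692 13.5; 606 31.1; 548 42.9; 511 50.5; 442 64.6; 385 76.2; 335 86.5; 280 97.8; 220 110.1; 155 123.6; 118 131.2; 100 135.0; [0.5522 0.066  0.1746]
[0.5527 0.0566 0.1746]
[0.5541 0.0658 0.2506]
[0.5546 0.0566 0.2506]
```

Request:
send_rows(steps=[-1, 3.15, 2.8, 0, -1.4, -1, 0, 0, 4, 0, -1, 0, 0, 4, 0, -1, 0, 0, 3, 0, -1, 0, 0, 0.6, 0, -1, 0, 0, 0, 0, -1, 0, 0, 0, 0, -1, 0, 0, 0, 0])

```text
clock: 5.45
position: [0.5654, 0.0331, 0.1043]
ee_rot: [0.0, 0.999, 0.036, 0.002]
contact_force: [-0.9, 0.2, 0.3]
width: 0.0093
gripper_force: 43.7
```

```bash
python3 wr.py w3
```

```text
[0.5654 0.0331 0.1043] [3.000e-04 9.993e-01 3.620e-02 2.000e-03] [-0.87  0.18  0.27] 0.009322249266646885 43.705244064331055 5.45
```

View pics/w3.png

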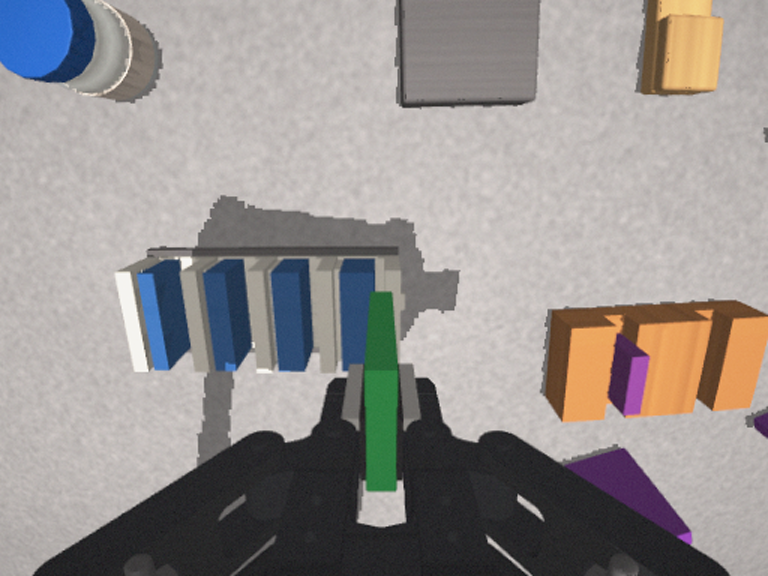

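Run:
```python
import pickle
from h import *
s,im,T=pickle.load(open("w3.pkl","rb"))
c=im["color"][165:255,74:274].astype(float)
c=np.clip((c/255)**.6*255,0,255).astype(np.uint8)
cv2.imwrite("pics/g3.png",cv2.resize(c,None,fx=4,fy=4,interpolation=cv2.INTER_CUBIC)[:,:,::-1])
```

```text
(no output)
```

View pics/g3.png

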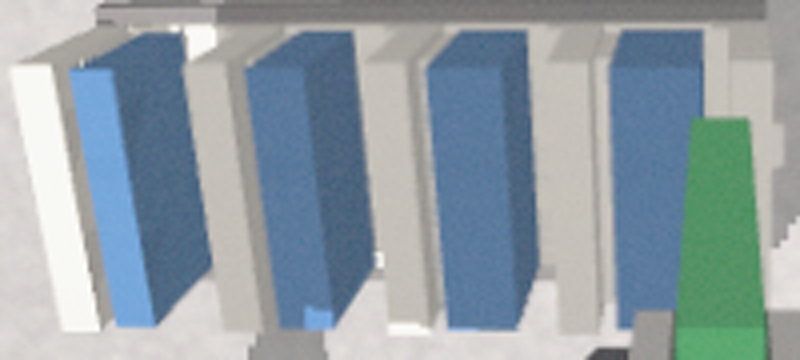

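Run:
```python
import pickle
from h import *
from scipy.optimize import least_squares
s,im,T=pickle.load(open("w3.pkl","rb"))
h=.028
o=[(144,h,12,66),(144,-h,62,332),(110,h,188,65),(110,-h,225,332),(76,h,370,65),(76,-h,390,334),(42,h,548,63),(42,-h,557,335),(8,h,732,62)]
P=np.array([[(q[2]+.5)/4-.5+74,(q[3]+.5)/4-.5+165] for q in o])
def W(p):
    c,sn=np.cos(p[2]),np.sin(p[2])
    return [np.array([p[0]+c*q[1]-sn*(q[0]*1e-3-.072),p[1]+sn*q[1]+c*(q[0]*1e-3-.072),p[3]]) for q in o]
for free in(0,1):
    f=lambda p:np.ravel([proj(im,x,T) for x in W(p if free else [*p[:3],.04])]-P)
    r=least_squares(f,[.56,.094,.07,.04]);p=r.x
    print("pose",np.round(p,4),"yaw",np.degrees(p[2]),"rms",np.sqrt(np.mean(r.fun**2)))
    v=np.array([-np.sin(p[2]),np.cos(p[2])])
    for k in range(4):print(k,np.round(p[:2]+v*(-.0584+.034*k),4))
# tablet bottom far edge: crop (694,118)-(750,119) ; z=tcp-.0446
for z in (s["position"][2]-.0446,):
    for x in(693,751):print(np.round(w(im,((x+.5)/4-.5+74,(118.5)/4-.5+165),z,T),4))
```

```text
pose [0.5597 0.0939 0.0704 0.04  ] yaw 4.031203129973442 rms 0.5345115754053646
0 [0.5638 0.0356]
1 [0.5615 0.0695]
2 [0.5591 0.1035]
3 [0.5567 0.1374]
pose [0.5594 0.0942 0.0701 0.039 ] yaw 4.016412438824305 rms 0.48536289429542295
0 [0.5635 0.0359]
1 [0.5611 0.0699]
2 [0.5587 0.1038]
3 [0.5563 0.1377]
[0.5875 0.0388 0.0597]
[0.5882 0.0291 0.0597]
```

The fit puts slot 0 at (0.5638, 0.0356) with yaw 4.0°. Now I correct laterally and descend gently onto slot 0.

Request:
send_rows(steps=[-1, -0.13, -0.31, 0, 0.1, -1, 0, 0, 0.8, 0, -1, 0, 0, 0.7, 0, -1, 0, 0, 0.2, 0, -1, 0, 0, 0, 0, -1, 0, 0, 0, 0])

```text
clock: 6.1
position: [0.5622, 0.0365, 0.0849]
ee_rot: [0.0, 0.999, 0.036, -0.0]
contact_force: [-0.6, 0.2, 0.6]
width: 0.0094
gripper_force: 43.7
```

Request:
send_rows(steps=[-1, 0, 0, 0.03, 0, -1, 0, 0, 0, 0, -1, 0, 0, 0, 0])

```text
clock: 6.4
position: [0.5623, 0.0365, 0.0849]
ee_rot: [0.0, 0.999, 0.036, -0.0]
contact_force: [-0.6, 0.6, -0.3]
width: 0.0095
gripper_force: 43.7
```

Request:
send_rows(steps=[-1, 0, 0, 0.03, 0, -1, 0, 0, 0, 0, -1, 0, 0, 0, 0])

```text
clock: 6.7
position: [0.5623, 0.0365, 0.0847]
ee_rot: [0.0, 0.999, 0.036, 0.0]
contact_force: [0.9, -1.0, -0.7]
width: 0.0096
gripper_force: 43.8
```

Request:
send_rows(steps=[-1, 0, 0, 0.03, 0, -1, 0, 0, 0, 0, -1, 0, 0, 0, 0])

```text
clock: 7.0
position: [0.5624, 0.0365, 0.0847]
ee_rot: [0.0, 0.999, 0.036, 0.0]
contact_force: [-0.9, -0.4, 3.5]
width: 0.0091
gripper_force: 44.1
```

Contact came at TCP z 0.0847 with 3.5 N. I lift and try slot 1 with a light touch.

Request:
send_rows(steps=[-1, 0, 0, 0, 0, -1, 0, 0, 0, 0, -1, 0, 0, -0.6, 0, -1, 0, -1.7, 0, 0, -1, 0, -1.7, 0, 0, -1, 0, 0, 0, 0, -1, 0, 0, 0.5, 0, -1, 0, 0, 0, 0, -1, 0, 0, 0, 0])

```text
clock: 7.9
position: [0.5597, 0.0697, 0.085]
ee_rot: [0.0, 0.999, 0.035, -0.0]
contact_force: [0.4, 0.5, 0.5]
width: 0.0095
gripper_force: 43.7
```

Request:
send_rows(steps=[-1, 0, 0, 0.05, 0, -1, 0, 0, 0, 0, -1, 0, 0, 0.05, 0, -1, 0, 0, 0, 0, -1, 0, 0, 0, 0])

```text
clock: 8.4
position: [0.5599, 0.0701, 0.0846]
ee_rot: [0.0, 0.999, 0.036, 0.0]
contact_force: [-0.6, -1.0, 2.1]
width: 0.0094
gripper_force: 44.1
```

Request:
send_rows(steps=[-1, 0, 0, -0.6, 0, -1, 0, -1.7, 0, 0, -1, 0, -1.7, 0, 0, -1, 0, 0, 0, 0, -1, 0, 0, 0.5, 0, -1, 0, 0, 0, 0, -1, 0, 0, 0, 0])

```text
clock: 9.1
position: [0.5573, 0.1037, 0.085]
ee_rot: [0.0, 0.999, 0.035, -0.0]
contact_force: [0.6, 0.3, -1.2]
width: 0.0093
gripper_force: 43.7
```

Request:
send_rows(steps=[-1, 0, 0, 0.05, 0, -1, 0, 0, 0, 0, -1, 0, 0, 0.05, 0, -1, 0, 0, 0, 0, -1, 0, 0, 0, 0])

```text
clock: 9.6
position: [0.5575, 0.1043, 0.0844]
ee_rot: [0.0, 0.999, 0.036, 0.0]
contact_force: [-0.0, -0.3, 0.0]
width: 0.0094
gripper_force: 43.7
```

Request:
send_rows(steps=[-1, 0, 0, 0.05, 0, -1, 0, 0, 0, 0, -1, 0, 0, 0, 0])

```text
clock: 9.9
position: [0.5574, 0.1044, 0.0838]
ee_rot: [0.0, 0.999, 0.036, -0.0]
contact_force: [0.1, -0.2, -0.9]
width: 0.0091
gripper_force: 43.7
```

Request:
send_rows(steps=[-1, 0, 0, 0.1, 0, -1, 0, 0, 0, 0, -1, 0, 0, 0.1, 0, -1, 0, 0, 0, 0, -1, 0, 0, 0, 0])

```text
clock: 10.4
position: [0.5574, 0.1043, 0.0818]
ee_rot: [0.0, 0.999, 0.036, -0.0]
contact_force: [-0.6, -0.3, -0.5]
width: 0.0096
gripper_force: 43.7
```

Request:
send_rows(steps=[-1, 0, 0, 0.1, 0, -1, 0, 0, 0, 0, -1, 0, 0, 0.1, 0, -1, 0, 0, 0, 0, -1, 0, 0, 0, 0])

```text
clock: 10.9
position: [0.5574, 0.1043, 0.0799]
ee_rot: [0.0, 0.999, 0.036, -0.0]
contact_force: [-0.3, -0.2, 0.3]
width: 0.0093
gripper_force: 43.7
```

It is sliding in freely. I continue towards the ledge at TCP z of about 0.0587.

Request:
send_rows(steps=[-1, 0, 0, 0.2, 0, -1, 0, 0, 0.2, 0, -1, 0, 0, 0.2, 0, -1, 0, 0, 0.2, 0, -1, 0, 0, 0.2, 0, -1, 0, 0, 0, 0, -1, 0, 0, 0, 0])

```text
clock: 11.6
position: [0.5574, 0.1043, 0.0698]
ee_rot: [0.0, 0.999, 0.036, -0.0]
contact_force: [0.8, -0.0, -0.3]
width: 0.0092
gripper_force: 43.7
```

Request:
send_rows(steps=[-1, 0, 0, 0.2, 0, -1, 0, 0, 0.2, 0, -1, 0, 0, 0.2, 0, -1, 0, 0, 0.2, 0, -1, 0, 0, 0.1, 0, -1, 0, 0, 0, 0, -1, 0, 0, 0, 0])

```text
clock: 12.3
position: [0.5575, 0.1043, 0.0609]
ee_rot: [0.0, 0.999, 0.036, 0.0]
contact_force: [0.4, -0.7, -0.7]
width: 0.0093
gripper_force: 43.7
```

Request:
send_rows(steps=[-1, 0, 0, 0.1, 0, -1, 0, 0, 0, 0, -1, 0, 0, 0, 0])

```text
clock: 12.6
position: [0.5575, 0.1043, 0.0599]
ee_rot: [0.0, 0.999, 0.036, 0.0]
contact_force: [0.3, -0.7, -0.1]
width: 0.0089
gripper_force: 43.7
```

Request:
send_rows(steps=[-1, 0, 0, 0.06, 0, -1, 0, 0, 0, 0, -1, 0, 0, 0.04, 0, -1, 0, 0, 0, 0, -1, 0, 0, 0, 0])

```text
clock: 13.1
position: [0.5574, 0.1043, 0.0589]
ee_rot: [0.0, 0.999, 0.036, -0.0]
contact_force: [-0.0, -0.1, 0.2]
width: 0.0096
gripper_force: 43.7
```

Request:
send_rows(steps=[-1, 0, 0, 0.04, 0, -1, 0, 0, 0, 0, -1, 0, 0, 0, 0])

```text
clock: 13.4
position: [0.5575, 0.1043, 0.0586]
ee_rot: [0.0, 0.999, 0.036, 0.0]
contact_force: [-0.4, 0.1, 2.5]
width: 0.0096
gripper_force: 44.1
```

It is seated on the ledge with a 2.5 N contact. Now I release and rise straight up.

Request:
send_rows(steps=[-0.8, 0, 0, 0, 0, -0.6, 0, 0, 0, 0, -0.3, 0, 0, 0, 0, 0, 0, 0, 0, 0, 0, 0, 0, 0, 0, 0, 0, 0, 0, 0, 0, 0, 0, 0, 0])

```text
clock: 14.1
position: [0.5574, 0.1043, 0.0585]
ee_rot: [0.0, 0.999, 0.036, 0.0]
contact_force: [-0.4, -0.1, -0.2]
width: 0.0424
gripper_force: 0.0
```

Request:
send_rows(steps=[0, 0, 0, -1, 0, 0, 0, 0, -2, 0, 0, 0, 0, -4, 0, 0, 0, 0, -4, 0, 0, 0, 0, -4, 0, 0, 0, 0, 0, 0, 0, 0, 0, 0, 0])

```text
clock: 14.8
position: [0.5579, 0.1044, 0.2101]
ee_rot: [0.0, 0.999, 0.036, 0.002]
contact_force: [-0.2, -0.5, -0.2]
width: 0.0427
gripper_force: 0.0
```

```bash
python3 wr.py w4; python3 tab.py w4 | awk 'NR==1||NR%3==0' | cut -c1-20,100-
```

```text
[0.5579 0.1044 0.2101] [0.     0.9994 0.0356 0.0016] [-0.16 -0.53 -0.23] 0.04270314593533603 0.0 14.8
[246 156  12  58 611
160 249 257 [(np.uin] [0.5889 0.1068]
172 246 257 [(np.uin))] [0.5776 0.1073]
184 246 257 [(np.uin))] [0.5662 0.1065]
196 247 257 [(np.uin))] [0.5545 0.1053]
208 247 256 [(np.uin))] [0.5424 0.1049]
```

View pics/w4.png

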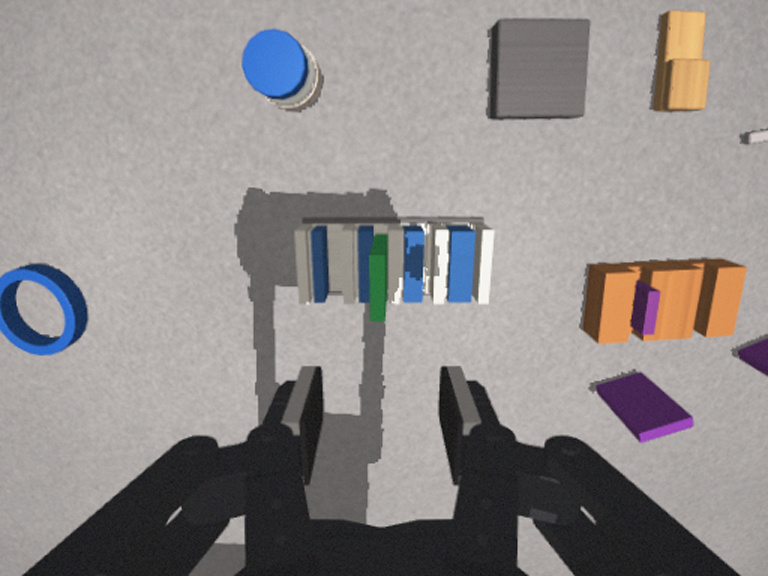

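The tablet stands in the third slot from the right (slot 2), with its top at (378,285). The shift of its top is about 2 mm, so it leans roughly 0.03 rad. The gripper is clear and nothing else has moved.

```bash
python3 -c "
from rig import *
print(sign_off())"
```

```text
the job is handed in; nothing more can be done
None
```

The green tablet was set on slot 0, tried at slot 1, and left standing in slot 2, which was the first to let it slide fully down; the job is handed in but no verdict came back. Contact with the holder read about 3.5 N at most.

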